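# Couple the baby monitor to its table mount

## Robot

A 6-joint arm with a two-finger parallel gripper is mounted at the origin on the work surface. World frame = base frame: x ahead of the robot, y to its left, z up, the work surface at z = 0. Lengths are in mm, angles in rad, forces in N, time in s.
With the tool pointing down it reaches from about 275 to 750 mm from the base axis. Payload 10.2 kg.
Tool frame: the origin (TCP) lies midway between the tips of the shut fingers; the grasp point (between the pads) lies 19 mm behind it; z points along the fingers, y is the line along which they close (so a half turn about z gives the same grasp; the last joint's range is limited). The gripper opens to 85 mm and grips with 20 to 120 N. Pads are 22 mm wide; open, the fingers measure 114 mm over their backs; the gripper's body (76 mm by 85 mm) begins 54 mm behind the grasp point. The pads swing forward as they close: fully open they stand 13 mm farther back than shut.
Start: joints at [1.033, 0.313, 1.498, -0, 1.331, -0.223], TCP at [162.567, 499.202, 200.394] pointing down, gripper open.
Joint ranges: [-2.94, 2.94], [-0.97, 2.17], [0.19, 2.56], [-1.23, 4.37], [0.02, 3.11], [-2.88, 2.88]. Speed limits (rad/s): [2.39, 2.39, 3.01, 3.14, 3.14, 3.14].

## Interface

Orientations are given as a unit quaternion [w, x, y, z].
In Python, from rig import ctrl gives the robot as it stands.
- The arm moves only by the tool send_rows, never from a script. Its argument "targets" is a list of rows, each a list of 7 numbers: the closure, from -1 (fully open) to 1 (shut), so that 0 is half open, then the shift along the tool's x, y, z in m, then the turn, a rotation vector about the tool's x, y, z in rad. In form: [[claw, dx, dy, dz, ax, ay, az], ...]. A call has exactly 10 rows; each row shifts and turns the commanded pose from where the row before left it, along the tool's axes as they then stand; what a row does not reach is not made up. A row lasts 1/8 s, in which the tool goes at most 62.5 mm and 10.7 degrees, less where a joint would pass 70% of its speed; a pose out of reach is approached as far as the arm can. A call with a gripper value outside its range is refused whole. The fingers move at their own pace and stop on an object; "squeeze" is the grip in N (left out, the last holds). Time passes only in rows, so rows that do not move let the fingers close, or fill a call up. It gives the time, the measured TCP pose, the force, the opening and the grip force at its end, in the units of the state.
- ctrl.sense(): the state, without advancing time (a new reading comes with each control period).
- ctrl.capture(name): name is "scene" or "top" or "wrist"; returns a dict with "img" (480x640x3 uint8, red, green, blue), "camera_matrix" (3x3 intrinsics, pixels), "R" (3x3) and "t" (3): a world point X has camera coordinates R X + t. Camera axes: x right, y down, z forward; pixel columns grow to the right and rows downward; lengths in mm; the calibration is good to about 2 mm. A picture is of the moment at which its call begins. There is no depth.
- ctrl.finish_job(): hands the job in; it is judged then, once.
Trained networks look in a picture, given as the dict that the camera call returned (one of the last four; its "shot" number tells which), for a name from the list of things; names that differ only in an ending like _2 or _b are one class to them, and where a whole thing is asked for, a point or a joint stands for the part that bears it (a point fixed in the world has none). Each returns a list of dicts, best first, with "score" (0 to 1); they miss things now and then, are a little off and sometimes report something else, mostly with a low value. They report only what shows in the picture. A call takes as long as a camera call. They do not tell look-alikes from the thing itself.
- ctrl.boxes_of(query, picture): "extent" ([left, top, width, height] in pixels, round what is visible of it).
- ctrl.landmark_of(query, picture): "point" ([column, row] in pixels: a listed point, or the origin of a listed thing).
The state is a dict: "time_s": time; "joints": joint angles; "dq": joint speeds; "tau": joint torques, N m; "eef_pos": TCP position; "ee_rot": TCP orientation; "force": force on the tool from outside, world axes, zero at the start; "wrist_torque": the same for the moment, N m; "grip_width": opening from 0.0 (shut) to 1.0 (fully open); "grip_force": force on a finger pad.
Only numpy, scipy, OpenCV 4.12 (cv2) and the standard library are available. Lean on these libraries where they do the work, as an engineer would, in place of code of your own. Each camera call takes 0.05 s, during which the arm holds its last target. There are 200 camera calls.

## Task

The baby monitor is parked, locked, on one ball stud. Raise its lock handle, lift the monitor off and lower it gently over the ball of the other, empty stud, which stands a little off the middle of its disc, so feel for it; press it fully home, then press the handle down until it snaps shut and stays locked. Do not load the handle or the empty stud with more than about 3 kg, and leave the jar, the teether and the rattle where they are.

Things in the scene. Friction and masses are not known exactly. Their poses are not given: they have to be found in the camera images.
- monitor: Baby monitor camera, white plastic, about 0.6 kg. Origin: on the axis of its downward-open ball socket, level with the foot bar's underside. x runs from the socket along the handle and drawbar, z up; ball-shaped camera head on the -x side to x=-78. Socket housing 47 x 47 mm, z 12 to 63; square socket 31 x 31 mm, open below at z=12, ceiling z=55. A claw on the handle locks in under the ball.
- handle (a joint): Lock handle, rad: 0 = down (level, locked), 0.9 = fully raised. Hinge along the monitor's y at x=30, z=52. The ball passes above 0.45. An over-centre spring keeps it shut below about 0.03 (2 to 3 N of lift at the bar's origin opens it); above that it springs up to 0.9. Shutting takes up to 10 N down at the bar's origin, then it snaps to a hard stop; only if the monitor is within 2 mm of home.
- dock: Parking stud where the monitor starts, fixed: aluminium disc r 40, 7 mm thick; black rubber collar r 24, its top at 12 mm; steel neck r 6; steel ball r 14, centre 40 mm above the table. Origin: on the table on its axis. The monitor sits on it with 1.5 mm of play sideways.
- mount: Empty stud, fixed, sizes as the parking stud; origin on the table at the disc's centre. Its ball, neck and collar are 7 mm off the disc's axis (eccentric post, direction not reported). The collar slides stiffly and stands 4 to 8 mm too high: the housing must push it down with about 9 N, more than the monitor's weight; it stays down. Home: monitor's origin at height 0 under the ball.
- jar: Closed glass jar, r 34, 85 mm high, origin under its centre. Bystander.
- teether: Silicone teether ring, about 64 mm across, 12 mm thick, with a bead, lying flat, origin under its centre. Bystander.
- rattle: Blue plastic dumbbell rattle, 112 mm long along its x, 40 mm high, lying on its round ends, origin under its middle. Bystander.
- grip (a point): Centre of the block on top of the monitor, straight above its socket (x=0, z=84): 24 (x) x 30 (y) x 42 mm high, free on both sides. Carry the monitor by it, gripped across y; the centre of mass is within 15 mm of the socket axis. Axes as the monitor.
- foot (a point): Underside of the foot bar at the drawbar's end (monitor x=100, z=0): bar 12 (x) x 60 (y) x 22 mm high, joined to the housing by two rails at y=+-18.5, z 12 to 22. It stands on the table when the monitor is seated and carries the push on the handle. Axes as the monitor.
- bar: The handle's grey bar. Origin: on its top face, 72 mm out from the hinge and 12 mm above it (monitor x=102, z=64 when shut). 16 mm wide (y), 8 mm thick, flat on top, from 2 mm behind the hinge to 12 mm beyond the origin; free beside it, and beneath it down to z=22. x points outward along the bar, z out of its top face.
Mind the look-alikes: they are no part of the job. Of the things that look like the monitor, the middle-sized one is meant.

How it is judged (in metres and radians):
On the way, in this order (a step that is already met when the one before it is completed fails the run):
1. the handle is raised while the monitor still sits on the parking stud (value of joint handle above 0.5 rad and distance between monitor and dock below 0.012 m), for 0.2 s.
2. the monitor is fully home on the empty stud with its handle still up (value of joint handle above 0.4 rad and horizontal distance between monitor and mount below 0.01 m and z of monitor in the frame of mount below 0.0025 m and angle between monitor's own z axis and vertical below 0.04 rad), for 0.2 s.
At the end, for the whole second after the job is handed in: The monitor sits fully home on the mount's ball (within 10 mm of the disc's centre sideways, the ball being 7 mm off it, and 2.5 mm in height, upright within 0.04 rad), at rest, with its handle down and locked (below 0.03 rad) (value of joint handle below 0.03 rad and horizontal distance between monitor and mount below 0.01 m and z of monitor in the frame of mount below 0.0025 m and angle between monitor's own z axis and vertical below 0.04 rad and linear speed of monitor below 0.02 m/s); the robot touches nothing.
It fails at once if the monitor is forced against the empty stud, or the fingers force the handle bar (over 30 N) (contact force between monitor and mount above 30 N or contact force between the fingers and bar above 30 N).
It fails at once if a bystander is displaced by more than 15 mm (distance of any of jar, teether, rattle from where it was at the start of the episode above 0.015 m).
It also fails if it takes over 72 s, if anything falls off the work surface, if the arm or the gripper's body presses on something with over 40 N, if the wrist force passes 120 N, or if a joint passes its speed limit or range.

## Working session

There is one attempt and no reset: what is moved stays moved. The work goes in short steps, Python scripts to look and compute and a tool call to move; the robot and the scene stay as the last step left them, time stands still between calls to the robot, and variables do not carry over. Pictures are saved under pics/ and viewed, at most 10 in all, crops included, and the job is handed in when it is done.

Besides the shell and the picture viewer there is one more tool, called as name(argument=value, ...) on one line, values as JSON. send_rows: Moves the arm, as the interface text tells. Its arguments: {"type":"object","properties":{"targets":{"type":"array"},"squeeze":{"type":"number"}},"required":["targets"]}

```bash
ls; mkdir -p pics; python3 - <<'E'
from rig import ctrl
import cv2,pickle
s=ctrl.sense();print(s)
P={}
for n in("scene","top"):
    p=ctrl.capture(n);P[n]=p;cv2.imwrite(f"pics/{n}1.png",p["img"][:,:,::-1])
    for q in("monitor","dock","mount","jar","teether","rattle"):
        print(n,q,[(round(d["score"],2),[round(v) for v in d["point"]]) for d in ctrl.landmark_of(q,p)],[(round(d["score"],2),[round(v) for v in d["extent"]]) for d in ctrl.boxes_of(q,p)])
    for q in("grip","foot","bar"): print(n,q,[(round(d["score"],2),[round(v) for v in d["point"]]) for d in ctrl.landmark_of(q,p)])
pickle.dump(P,open("p1.pkl","wb"))
E
```

```text
pics
{'time_s': 0.0, 'joints': array([ 1.03260679e+00,  3.13461546e-01,  1.49842290e+00,  1.45134574e-05,
        1.33099093e+00, -2.23384847e-01]), 'dq': array([ 1.52396670e-03, -1.26557364e-03, -6.02446551e-04, -6.83133631e-05,
       -8.80709868e-04, -1.34750505e-03]), 'tau': array([-5.67791813e-04, -4.12270260e+01, -2.59735465e+01, -2.66902116e-04,
        4.31520893e-03,  2.01045862e-05]), 'eef_pos': array([162.40547687, 498.94732169, 199.83452751]), 'ee_rot': array([-2.44907443e-04,  1.56754870e-01,  9.87637332e-01, -5.92806436e-04]), 'force': array([-0.73005932, -0.12738279, -0.15305012]), 'wrist_torque': array([-0.00198362, -0.01706361,  0.0185833 ]), 'grip_force': 0.0, 'grip_width': 1.0001281671948608}
scene monitor [(0.93, [223, 239]), (0.74, [330, 229]), (0.73, [267, 151]), (0.27, [356, 294])] [(0.81, [242, 121, 102, 66]), (0.8, [276, 180, 88, 66]), (0.65, [184, 212, 54, 46])]
scene dock [(0.56, [326, 225])] [(0.76, [307, 220, 38, 20])]
scene mount [(0.96, [462, 325])] [(0.94, [440, 297, 49, 50]), (0.54, [282, 284, 42, 60])]
scene jar [(0.91, [304, 332])] [(0.92, [283, 286
[... 381 characters left out ...]
2]), (0.79, [412, 197]), (0.64, [363, 306])] [(0.92, [421, 333, 155, 81]), (0.65, [414, 165, 37, 71]), (0.58, [346, 248, 52, 102])]
top dock [(0.61, [363, 307])] [(0.69, [344, 291, 40, 35]), (0.5, [260, 156, 38, 47])]
top mount [(0.72, [173, 288])] [(0.68, [156, 265, 42, 46])]
top jar [(0.97, [278, 183])] [(0.72, [260, 156, 38, 47])]
top teether [(0.88, [276, 325])] [(0.81, [258, 308, 40, 36]), (0.62, [345, 250, 51, 98])]
top rattle [(0.83, [278, 254])] [(0.8, [249, 231, 52, 47]), (0.52, [264, 156, 32, 46])]
top grip [(0.7, [366, 304]), (0.67, [516, 392])]
top foot [(0.97, [426, 230]), (0.82, [383, 261]), (0.8, [426, 358])]
top bar [(0.86, [384, 251]), (0.78, [440, 406]), (0.62, [445, 224])]
```

View pics/scene1.png

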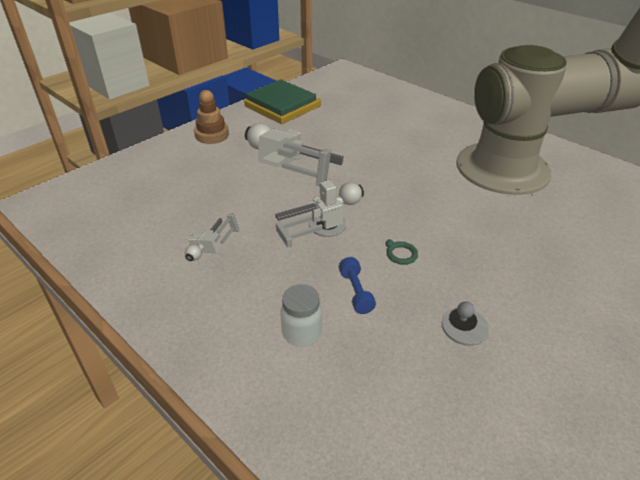

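View pics/top1.png

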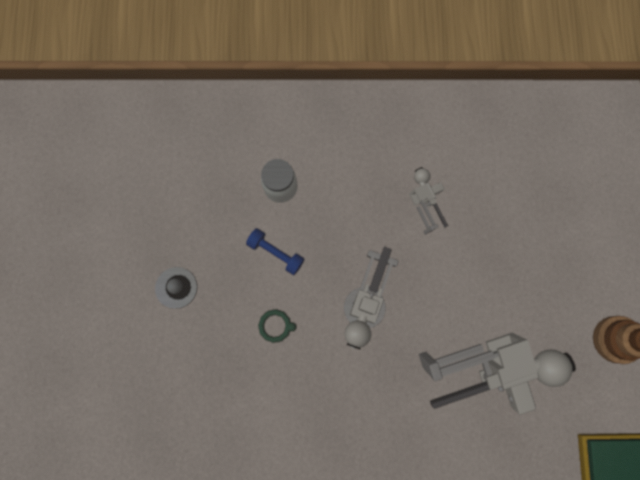

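```bash
cat > h.py <<'E'
import numpy as np
def ray(p,px,z):
    K,R,t=[np.array(p[k],float) for k in("camera_matrix","R","t")]
    d=R.T@np.linalg.solve(K,[px[0],px[1],1.]);c=-R.T@t.reshape(3)
    return c+d*(z-c[2])/d[2]
def proj(p,X):
    v=np.array(p["camera_matrix"])@(np.array(p["R"])@np.array(X,float)+np.array(p["t"]).reshape(3));return v[:2]/v[2]
E
python3 - <<'E'
from h import *;import pickle
P=pickle.load(open("p1.pkl","rb"));T=P["top"];S=P["scene"]
for n,pt,ps,z in[("mon",(363,306),(330,229),0),("mount",(173,288),(462,325),0),("jar",(278,183),(304,332),0),("teether",(276,325),(401,255),0),("rattle",(278,254),(357,292),0),("foot",(383,261),(280,239),0),("bar",(384,251),(282,214),64),("grip",(366,304),(331,194),84)]:
    print(n,ray(T,pt,z).round(),ray(S,ps,z).round())
for p in(T,S): print((-np.array(p["R"]).T@np.array(p["t"]).reshape(3)).round(),np.array(p["R"]).round(2).tolist())
E
```

```text
mon [ 466. -160.    0.] [ 470. -146.    0.]
mount [503. 205.   0.] [504. 194.   0.]
jar [711.   6.   0.] [703.   7.   0.]
teether [431.   7.   0.] [432.  11.   0.]
rattle [568.   4.   0.] [569.  12.   0.]
foot [ 553. -200.    0.] [ 565. -199.    0.]
bar [ 562. -195.   64.] [ 559. -195.   64.]
grip [ 465. -158.   84.] [ 463. -152.   84.]
[421. -75. 989.] [[-0.01, -1.0, 0.02], [-0.99, 0.01, -0.17], [0.17, -0.02, -0.99]]
[1091.  406.  689.] [[-0.68, 0.73, 0.01], [0.47, 0.45, -0.76], [-0.56, -0.51, -0.65]]
```

The scene view shows the middle-sized monitor on its stud at about (330,215), with its handle pointing away to (280,214). The mount is at (465,322). The other two monitors, at (215,240) and (285,145), are the look-alikes. The top view agrees: monitor at (365,305), mount at (177,288).

I'll look at the mount from close by on the way to the monitor.

send_rows(targets=[[-1,-0.05,-0.02,0,0,0,0.0],[-1,-0.055,-0.024,0,0,0,0.015],[-1,-0.055,-0.024,0,0,0,0.015],[-1,-0.055,-0.024,0,0,0,0.015],[-1,-0.055,-0.024,0,0,0,0.015],[-1,-0.05,-0.024,0,0,0,0.015],[-1,-0.05,-0.02,0,0,0,0],[-1,-0.03,-0.02,0,0,0,0],[-1,0,0,0,0,0,0],[-1,0,0,0,0,0,0]])

```text
time_s: 2.85
eef_pos: [475.9, 193.8, 200.4]
ee_rot: [-0.0, 0.194, 0.981, 0.0]
force: [0.4, 0.3, 0.0]
grip_width: 1.001
grip_force: 0.0
```

```bash
cat >> h.py <<'E'
from scipy.spatial.transform import Rotation as Ro
def toolR(s): return Ro.from_quat(np.roll(s["ee_rot"],-1)).as_matrix()
def delta(s,X): return (toolR(s).T@(np.array(X,float)-s["eef_pos"])).round(1)
E
python3 - <<'E'
from rig import ctrl
from h import *;import cv2,pickle
s=ctrl.sense();print(s["eef_pos"],s["joints"].round(2),s["force"])
p=ctrl.capture("wrist");cv2.imwrite("pics/w1.png",p["img"][:,:,::-1]);pickle.dump(p,open("w1.pkl","wb"))
c=-np.array(p["R"]).T@np.array(p["t"]).reshape(3)
print("cam in tool",delta(s,c),(np.array(p["R"])@toolR(s)).round(2).tolist(), p["camera_matrix"])
for q in("mount",):
  for d in ctrl.landmark_of(q,p): print(d,ray(p,d["point"],0))
  print(ctrl.boxes_of(q,p))
print(proj(p,[503,198,0]))
E
```

```text
[475.86387185 193.78339124 200.39013229] [ 0.16  0.29  1.53  0.    1.32 -1.02] [0.4468976  0.30981797 0.02962178]
cam in tool [  72.3   -0.3 -173.1] [[0.0, 1.0, 0.0], [-0.96, 0.0, -0.29], [-0.29, -0.0, 0.96]] [[429.33243319   0.         310.72385764]
 [  0.         429.33243319 238.84036303]
 [  0.           0.           1.        ]]
{'point': [330.8, 222.7], 'score': 0.6} [504.35746894 200.93622156   0.        ]
[{'extent': [287.7, 182.2, 86.8, 85.4], 'score': 0.73}]
[327.20079861 222.54585453]
```

View pics/w1.png

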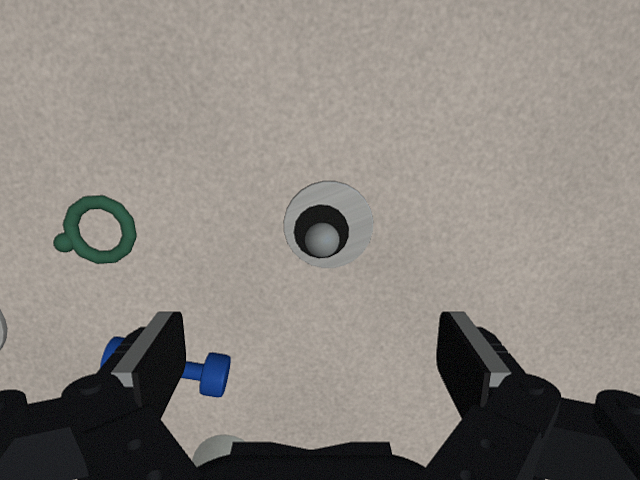

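The wrist picture shows the mount's disc around (328,225), the black collar at (322,231) and the ball at (322,239). I'll fit the circles and compute the monitor targets.

```bash
cat > fit.py <<'E'
from h import *;import cv2
def ballfit(p,guess,r0):
    """refine the ball's circle near guess px by radial gradients; returns centre px, r"""
    g=cv2.cvtColor(p["img"],cv2.COLOR_RGB2GRAY)
    x0,y0=[int(v) for v in guess];w=45
    c=g[y0-w:y0+w,x0-w:x0+w];k=6
    c=cv2.GaussianBlur(cv2.resize(c,None,fx=k,fy=k,interpolation=cv2.INTER_CUBIC),(0,0),4)
    h=cv2.HoughCircles(c,cv2.HOUGH_GRADIENT,1,200,param1=60,param2=12,minRadius=int(k*(r0-3)),maxRadius=int(k*(r0+3)))
    return None if h is None else [(x0-w+(a+.5)/k-.5,y0-w+(b+.5)/k-.5,r/k) for a,b,r in h[0][:2]]
E
python3 - <<'E'
from fit import *;import pickle
p=pickle.load(open("w1.pkl","rb"))
b=ballfit(p,(322,239),17);print("ball",b,ray(p,b[0][:2],40))
d=ballfit(p,(328,225),43);print("disc",d, d and ray(p,d[0][:2],7))
c=ballfit(p,(322,231),27);print("collar",c,c and ray(p,c[0][:2],18))
E
python3 - <<'E'
import numpy as np
from rig import ctrl
from h import *
s=ctrl.sense()
m=np.array([465,-156.]);psi=np.arctan2(-196+155.5,561-464.5);print(psi)
xm=np.array([np.cos(psi),np.sin(psi)]);ym=np.array([-xm[1],xm[0]])
print("tool y ang",np.arctan2(toolR(s)[1,1],toolR(s)[0,1])-np.pi/2)
# view pose: cam over bar
v=m+xm*60
print("view",v,delta(s,[*(m+xm*100),200]))
E
```

```text
ball [(np.float32(321.33334), np.float32(239.5), np.float32(17.300001))] [504.29790239 190.81707425  40.        ]
disc [(np.float32(327.5), np.float32(223.66667), np.float32(43.766666))] [502.28359633 198.29722447   7.        ]
collar [(np.float32(321.0), np.float32(231.5), np.float32(27.333334))] [503.82298498 191.24201161  18.        ]
-0.397363697633472
tool y ang -0.38832158621128277
view [ 520.325065  -179.2193278] [-222.6 -329.1    0.5]
```

send_rows(targets=[[-1,-0.02,-0.04,0,0,0,0],[-1,-0.025,-0.045,0,0,0,0],[-1,-0.025,-0.045,0,0,0,0],[-1,-0.025,-0.045,0,0,0,0],[-1,-0.025,-0.045,0,0,0,0],[-1,-0.025,-0.045,0,0,0,0.009],[-1,-0.02,-0.035,0,0,0,0],[-1,-0.018,-0.03,0,0,0,0],[-1,0,0,0,0,0,0],[-1,0,0,0,0,0,0]])

```text
time_s: 4.25
eef_pos: [519.5, -180.5, 200.4]
ee_rot: [-0.0, 0.198, 0.98, 0.0]
force: [0.2, -0.3, -0.0]
grip_width: 0.997
grip_force: 0.0
```

```bash
python3 - <<'E'
from rig import ctrl
from h import *;import cv2,pickle
s=ctrl.sense();print(s["eef_pos"],s["joints"].round(2),s["force"])
p=ctrl.capture("wrist");cv2.imwrite("pics/w2.png",p["img"][:,:,::-1]);pickle.dump((p,s),open("w2.pkl","wb"))
for q,z in(("monitor",0),("bar",64),("grip",84),("foot",0),("dock",0)):
  for d in ctrl.landmark_of(q,p): print(q,d,ray(p,d["point"],z).round(1))
E
```

```text
[ 519.50204494 -180.45067691  200.40589097] [-0.55  0.37  1.42  0.    1.35 -1.72] [ 0.17060935 -0.28104218 -0.03086281]
monitor {'point': [306.0, 128.3], 'score': 0.76} [ 463.8 -162.     0. ]
monitor {'point': [300.4, 379.1], 'score': 0.67} [ 686.7 -262.5    0. ]
bar {'point': [217.8, 359.5], 'score': 0.96} [ 603.3 -298.9   64. ]
bar {'point': [310.0, 268.6], 'score': 0.89} [ 559.3 -198.3   64. ]
grip {'point': [306.2, 132.6], 'score': 0.81} [ 463.9 -160.9   84. ]
grip {'point': [260.3, 406.6], 'score': 0.67} [ 645.  -277.2   84. ]
foot {'point': [116.0, 68.9], 'score': 0.96} [ 361.1 -286.1    0. ]
foot {'point': [246.2, 335.4], 'score': 0.95} [ 621.1 -291.8    0. ]
foot {'point': [308.8, 240.4], 'score': 0.84} [ 555.7 -198.2    0. ]
```

View pics/w2.png

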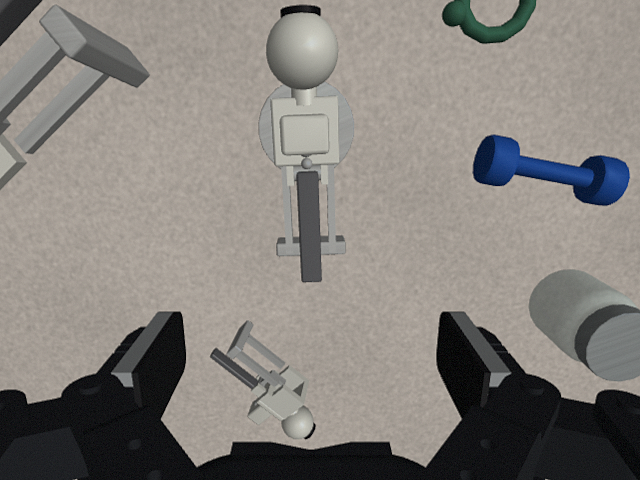

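The wrist view shows the monitor's handle running straight down the picture from the block at (305,135) to the bar's end at (311,280). The right-hand (+y) side is free, so I'll tilt the tool sideways to come in under the bar from there.

send_rows(targets=[[-1,0,0,0,0,0,-0.024],[-1,0,0,0,0.15,0,0],[-1,0,0,0,0.15,0,0],[-1,0,0,0,0.15,0,0],[-1,0,0,0,0.15,0,0],[-1,0,0,0,0.15,0,0],[-1,0,0,0,0.15,0,0],[-1,0,0,0,0.15,0,0],[-1,0,0,0,0,0,0],[-1,0,0,0,0,0,0]])

```text
time_s: 5.8
eef_pos: [519.7, -181.9, 201.0]
ee_rot: [-0.093, 0.162, 0.851, -0.491]
force: [0.0, 0.3, 0.9]
grip_width: 1.003
grip_force: 0.0
```

```bash
cat >> h.py <<'E'
M=np.array([463.9,-160.9]);PSI=-0.374
XM=np.array([np.cos(PSI),np.sin(PSI)]);YM=np.array([-XM[1],XM[0]])
def mon(x,y,z): return np.r_[M+x*XM+y*YM,z]
E
python3 - <<'E'
from rig import ctrl
from h import *;import pickle,cv2
s=ctrl.sense();print(s["eef_pos"],s["joints"].round(2),s["force"]);R=toolR(s)
Rm=np.c_[np.r_[XM,0],np.r_[YM,0],[0,0,1]];print((Rm.T@R).round(3))
print("high",delta(s,mon(98,25,150)),"pre",delta(s,mon(98,3,96)),"low",delta(s,mon(98,-40,71)),"fin",delta(s,mon(98,-40,77)))
p,_=pickle.load(open("w2.pkl","rb"))
# block top face segmentation: edges
for pt in[(281,116),(329,116),(281,154),(329,154)]: print(ray(p,pt,105).round(1), (Rm.T@(ray(p,pt,105)-mon(0,0,0))).round(1))
E
```

```text
[ 519.69532158 -181.8753135   201.03331859] [-0.11  0.64  1.39 -0.99  1.55 -1.05] [0.04605258 0.27140226 0.93123485]
[[-1.     0.001 -0.   ]
 [ 0.001  0.5   -0.866]
 [-0.001 -0.866 -0.5  ]]
high [-38.3  56.3   4.6] pre [-38.3  92.1  50.7] low [-38.3  92.2 100.4] fin [-38.3  87.   97.4]
[ 448.3 -170.5  105. ] [-11.  -14.6 105. ]
[ 459.5 -143.9  105. ] [-10.3  14.2 105. ]
[ 468.9 -179.6  105. ] [ 11.5 -15.6 105. ]
[ 480.3 -152.3  105. ] [ 12.2  14.  105. ]
```

send_rows(targets=[[-1,-0.014,0.03,0,0,0,0],[-1,-0.014,0.03,0,0,0,0],[-1,-0.01,0.032,0,0,0,0],[-1,0,0,0.025,0,0,0],[-1,0,0,0.025,0,0,0],[-1,0,0,0.02,0,0,0],[-1,0,0,0.015,0,0,0],[-1,0,0,0.015,0,0,0],[-1,0,0,0,0,0,0],[-1,0,0,0,0,0,0]])

```text
time_s: 7.05
eef_pos: [540.2, -233.3, 71.1]
ee_rot: [-0.093, 0.161, 0.85, -0.492]
force: [0.1, 0.8, -0.5]
grip_width: 0.998
grip_force: 0.0
```

```bash
python3 - <<'E'
from rig import ctrl
from h import *;import cv2
s=ctrl.sense();print(s["eef_pos"],s["force"],delta(s,mon(98,-40,77)))
p=ctrl.capture("scene");i=p["img"][120:300,200:440,::-1];cv2.imwrite("pics/s2.png",cv2.resize(i,None,fx=3,fy=3,interpolation=cv2.INTER_CUBIC))
E
```

```text
[ 540.1618894  -233.33682428   71.1100893 ] [ 0.13530147  0.76428726 -0.52361162] [-0.5 -5.3 -2.6]
```

View pics/s2.png

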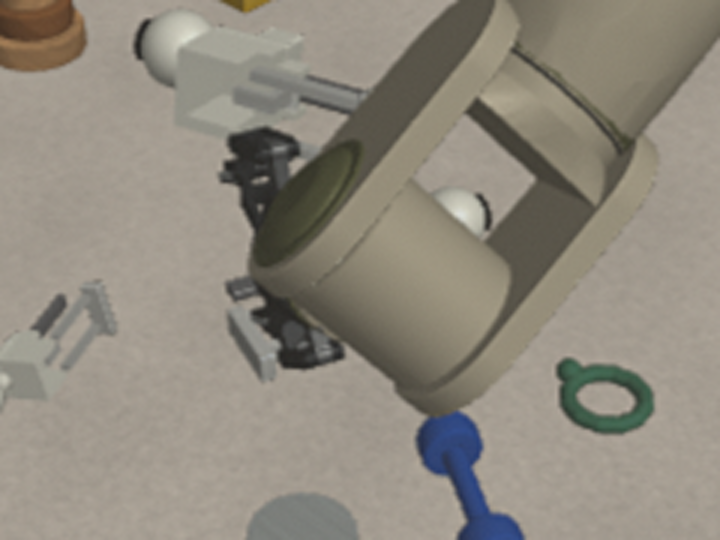

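The arm's wrist hides the bar, but there is no contact so far and nothing is touched. I'll lift now.

send_rows(targets=[[-1,0,-0.0035,-0.002,0,0,0],[-1,0,-0.0035,-0.002,0,0,0],[-1,0,-0.0026,-0.0015,0,0,0],[-1,0,-0.0026,-0.0015,0,0,0],[-1,0,-0.0026,-0.0015,0,0,0],[-1,0,-0.0026,-0.0015,0,0,0],[-1,0,-0.0026,-0.0015,0,0,0],[-1,0,-0.0026,-0.0015,0,0,0],[-1,0,0,0,0,0,0],[-1,0,0,0,0,0,0]])

```text
time_s: 8.35
eef_pos: [539.8, -233.6, 96.8]
ee_rot: [-0.093, 0.161, 0.85, -0.492]
force: [-0.9, 0.6, -0.6]
grip_width: 0.999
grip_force: 0.0
```

```bash
python3 - <<'E'
from rig import ctrl
from h import *;import cv2
s=ctrl.sense();print(s["eef_pos"],s["force"])
p=ctrl.capture("wrist");print([ (d["score"],[round(v) for v in d["point"]]) for d in ctrl.landmark_of("bar",p)])
print("shut",proj(p,mon(102,0,64)),"up",proj(p,mon(65,0,116)))
E
```

```text
[ 539.80220732 -233.56592692   96.84223376] [-0.87151349  0.64854406 -0.6189988 ]
[(0.57, [377, 387])]
shut [432.30643003 313.69297573] up [320.58593664 243.82275673]
```

send_rows(targets=[[-1,0,0,-0.04,0,0,0],[-1,0,0,-0.05,0,0,0],[-1,0,-0.03,-0.04,0,0,0],[-1,0,0,0,-0.15,0,0],[-1,0,0,0,-0.15,0,0],[-1,0,0,0,-0.15,0,0],[-1,0,0,0,-0.15,0,0],[-1,0,0,0,-0.15,0,0],[-1,0,0,0,-0.15,0,0],[-1,0,0,0,-0.15,0,0]])

```text
time_s: 9.7
eef_pos: [575.8, -142.5, 188.2]
ee_rot: [0.001, 0.186, 0.983, 0.002]
force: [0.3, -0.1, -1.2]
grip_width: 1.003
grip_force: 0.0
```

```bash
python3 - <<'E'
from rig import ctrl
from h import *;import cv2
s=ctrl.sense();print(s["eef_pos"],s["force"],s["joints"].round(2))
print("over grip z200",delta(s,mon(0,0,200)))
p=ctrl.capture("wrist");cv2.imwrite("pics/w3.png",p["img"][:,:,::-1])
print("shut",proj(p,mon(102,0,64)),"up",proj(p,mon(65,0,116)))
for q,z in(("grip",84),("bar",116),("foot",0)):
  for d in ctrl.landmark_of(q,p): print(q,d,ray(p,d["point"],z).round(1))
E
```

```text
[ 575.80451031 -142.52172231  188.17469121] [ 0.27010286 -0.06165177 -1.16068556] [-0.44  0.47  1.3   0.    1.37 -1.64]
over grip z200 [ 97.4 -58.  -12.2]
shut [229.47960292 223.14107214] up [209.87026059 183.44174209]
grip {'point': [210.5, 68.8], 'score': 0.7} [ 463.9 -163.4   84. ]
grip {'point': [190.6, 378.9], 'score': 0.69} [ 654.1 -269.5   84. ]
bar {'point': [229.9, 222.8], 'score': 0.86} [ 549.8 -183.7  116. ]
bar {'point': [145.5, 327.4], 'score': 0.58} [ 592.6 -261.9  116. ]
foot {'point': [172.7, 302.7], 'score': 0.95} [ 619.4 -295.4    0. ]
foot {'point': [244.5, 201.2], 'score': 0.78} [ 556.9 -195.6    0. ]
```

View pics/w3.png

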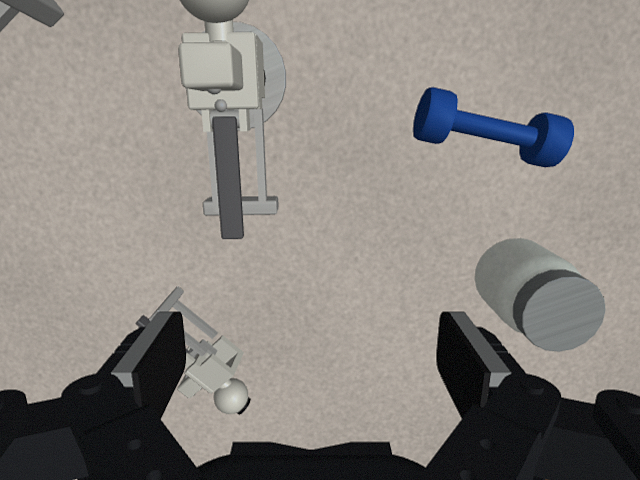

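The picture shows the bar still down, its end at (231,237), so the finger missed it. I'll check the finger geometry against the earlier pictures.

```bash
python3 - <<'E'
from h import *;import pickle,cv2
S=pickle.load(open("p1.pkl","rb"))["scene"]
f=lambda X:((proj(S,X)-[200,120])*3).round().tolist()
T=mon(98,-40,71);y=np.r_[YM*.5,-.866];z=np.r_[-YM*.866,-.5];x=-np.r_[XM,0]
i=cv2.imread("pics/s2.png")
for sgn,c in((1,(0,0,255)),(-1,(255,0,0))):
    pts=[T-13*z+sgn*o*y+w*x for o,w in((42.5,11),(42.5,-11),(57,-11),(57,11))]
    cv2.polylines(i,[np.int32([f(q) for q in pts])],True,c,1)
    b=T-60*z+sgn*42.5*y;cv2.line(i,*[tuple(int(v) for v in f(q)) for q in(b,T-13*z+sgn*42.5*y)],c,1)
cv2.polylines(i,[np.int32([f(mon(a,b,64)) for a,b in((28,8),(114,8),(114,-8),(28,-8))])],True,(0,255,0),1)
cv2.polylines(i,[np.int32([f(mon(a,b,22)) for a,b in((94,30),(106,30),(106,-30),(94,-30))])],True,(0,255,255),1)
a=i[:, :540]
p,s=pickle.load(open("w2.pkl","rb"));R=toolR(s)
for q in((0,42.5,-13),(0,-42.5,-13),(11,42.5,-13),(-11,42.5,-13),(0,57,-13)): print(q,proj(p,s["eef_pos"]+R@np.array(q)).round())
cv2.imwrite("pics/s2b.png",a)
E
```

```text
(0, 42.5, -13) [417. 297.]
(0, -42.5, -13) [207. 297.]
(11, 42.5, -13) [419. 272.]
(-11, 42.5, -13) [415. 322.]
(0, 57, -13) [452. 297.]
```

View pics/s2b.png

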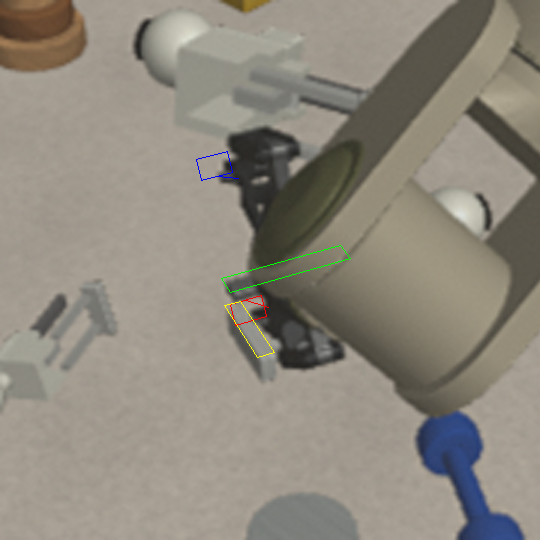

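```bash
python3 - <<'E'
from h import *;import pickle
p,s=pickle.load(open("w2.pkl","rb"));R=toolR(s)
for x in (11,-11):
  for k in(13,20,25,30,35,40): print(x,k,[proj(p,s["eef_pos"]+R@np.array((x,o,-k))).round().tolist() for o in(42.5,-42.5,57)])
from rig import ctrl
s=ctrl.sense();print(s["eef_pos"],s["ee_rot"],delta(s,mon(98,55,200)))
E
```

```text
11 13 [[419.0, 272.0], [205.0, 272.0], [455.0, 272.0]]
11 20 [[423.0, 278.0], [201.0, 278.0], [461.0, 278.0]]
11 25 [[426.0, 283.0], [197.0, 283.0], [465.0, 283.0]]
11 30 [[430.0, 289.0], [194.0, 289.0], [470.0, 289.0]]
11 35 [[434.0, 294.0], [190.0, 294.0], [475.0, 295.0]]
11 40 [[438.0, 301.0], [186.0, 300.0], [481.0, 301.0]]
-11 13 [[415.0, 322.0], [209.0, 322.0], [450.0, 322.0]]
-11 20 [[419.0, 330.0], [205.0, 330.0], [455.0, 330.0]]
-11 25 [[422.0, 336.0], [202.0, 336.0], [460.0, 336.0]]
-11 30 [[425.0, 343.0], [198.0, 343.0], [464.0, 343.0]]
-11 35 [[429.0, 350.0], [195.0, 350.0], [469.0, 350.0]]
-11 40 [[432.0, 358.0], [191.0, 358.0], [474.0, 358.0]]
[ 575.37690256 -142.91003049  187.50086451] [-4.57016070e-04  1.86773591e-01  9.82402356e-01 -1.01330488e-03] [ -0.8  -2.5 -12.5]
```

```bash
python3 - <<'E'
import cv2
i=cv2.imread("pics/w2.png")[290:440,390:560];cv2.imwrite("pics/f.png",cv2.resize(i,None,fx=4,fy=4,interpolation=cv2.INTER_CUBIC))
E
```

```text
(no output)
```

View pics/f.png

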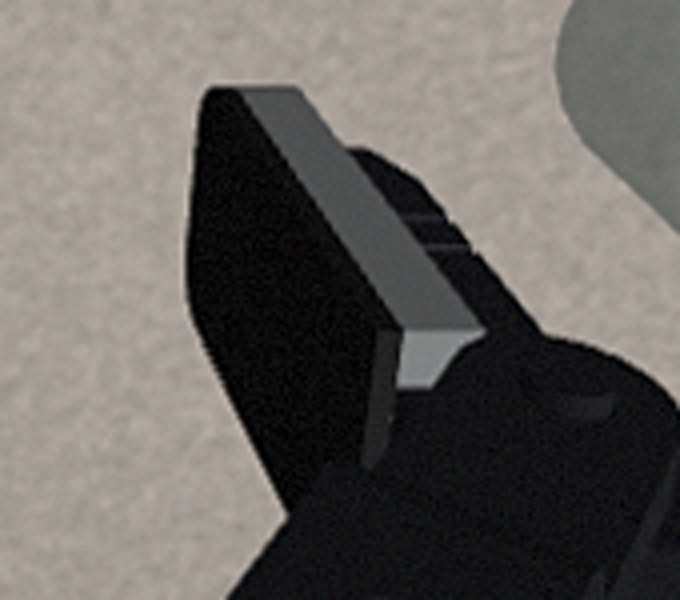

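The pad tips sit farther back than I assumed, at about 40 mm behind the TCP rather than 13 mm. I'll repeat the move 20 mm deeper.

send_rows(targets=[[-1,0,0,0,0.15,0,0],[-1,0,0,0,0.15,0,0],[-1,0,0,0,0.15,0,0],[-1,0,0,0,0.15,0,0],[-1,0,0,0,0.15,0,0],[-1,0,0,0,0.15,0,0],[-1,0,0,0,0.15,0,0],[-1,0,0.025,0.01,0,0,0],[-1,0,0.025,0.02,0,0,0],[-1,0,0,0.03,0,0,0]])

```text
time_s: 11.15
eef_pos: [566.3, -165.7, 112.4]
ee_rot: [-0.093, 0.159, 0.85, -0.494]
force: [0.7, -1.6, -0.3]
grip_width: 1.002
grip_force: 0.0
```

```bash
python3 - <<'E'
from rig import ctrl
from h import *
s=ctrl.sense();print(s["eef_pos"],s["force"],delta(s,mon(98,-57,64)))
E
```

```text
[ 566.34626376 -165.73224545  112.38587851] [ 0.7087538  -1.64395587 -0.27248428] [ -0.5  -2.6 102.1]
```

send_rows(targets=[[-1,0,-0.001,0.025,0,0,0],[-1,0,-0.001,0.02,0,0,0],[-1,0,0,0.015,0,0,0],[-1,0,0,0.01,0,0,0],[-1,0,0,0.008,0,0,0],[-1,0,0,0.008,0,0,0],[-1,0,0,0.008,0,0,0],[-1,0,0,0.008,0,0,0],[-1,0,0,0,0,0,0],[-1,0,0,0,0,0,0]])

```text
time_s: 12.4
eef_pos: [533.1, -251.0, 65.5]
ee_rot: [-0.093, 0.161, 0.85, -0.492]
force: [-0.5, -0.4, 0.4]
grip_width: 0.998
grip_force: 0.0
```

send_rows(targets=[[-1,0,-0.0026,-0.0015,0,0,0],[-1,0,-0.0026,-0.0015,0,0,0],[-1,0,-0.0026,-0.0015,0,0,0],[-1,0,-0.0026,-0.0015,0,0,0],[-1,0,-0.0026,-0.0015,0,0,0],[-1,0,-0.0026,-0.0015,0,0,0],[-1,0,-0.0026,-0.0015,0,0,0],[-1,0,-0.0026,-0.0015,0,0,0],[-1,0,0,0,0,0,0],[-1,0,0,0,0,0,0]])

```text
time_s: 13.65
eef_pos: [533.0, -251.0, 89.3]
ee_rot: [-0.093, 0.161, 0.85, -0.492]
force: [-0.2, -0.5, -0.0]
grip_width: 1.001
grip_force: 0.0
```

```bash
python3 - <<'E'
from rig import ctrl
from h import *
s=ctrl.sense();print(s["eef_pos"],s["force"])
p=ctrl.capture("wrist");print([ (d["score"],[round(v) for v in d["point"]]) for d in ctrl.landmark_of("bar",p)])
print("shut",proj(p,mon(102,0,64)),"up",proj(p,mon(65,0,116)))
p=ctrl.capture("top");print([ (d["score"],[round(v) for v in d["point"]]) for d in ctrl.landmark_of("bar",p)])
print("shut",proj(p,mon(102,0,64)),"up",proj(p,mon(65,0,116)))
E
```

```text
[ 532.96014703 -251.01899019   89.31570705] [-0.17758429 -0.47730582 -0.04392334]
[(0.66, [333, 269]), (0.57, [387, 404])]
shut [455.66315812 339.4165015 ] up [332.56958833 265.82871102]
[(0.88, [441, 404]), (0.63, [446, 223]), (0.57, [383, 266])]
shut [385.97360782 252.94398417] up [382.58599665 268.31759635]
```

Both cameras now put the bar at its raised position. I'll withdraw and go above the grip block.

send_rows(targets=[[-1,0,0,-0.04,0,0,0],[-1,0,0,-0.05,0,0,0],[-1,0,-0.05,-0.03,0,0,0],[-1,0,0,0,-0.15,0,0],[-1,0,0,0,-0.15,0,0],[-1,0,0,0,-0.15,0,0],[-1,0,0,0,-0.15,0,0],[-1,0,0,0,-0.15,0,0],[-1,0,0,0,-0.15,0,0],[-1,0,0,0,-0.15,0,0]])

```text
time_s: 15.1
eef_pos: [562.1, -177.3, 193.1]
ee_rot: [0.001, 0.186, 0.983, 0.002]
force: [0.1, -0.9, -0.3]
grip_width: 1.001
grip_force: 0.0
```

```bash
python3 - <<'E'
from rig import ctrl
from h import *;import cv2,pickle
s=ctrl.sense();print(s["eef_pos"],s["ee_rot"],s["force"])
p=ctrl.capture("wrist");pickle.dump((p,s),open("w4.pkl","wb"));cv2.imwrite("pics/w4.png",p["img"][:,:,::-1])
for q,z in(("grip",84),("bar",116),("foot",0)):
  for d in ctrl.landmark_of(q,p): print(q,d,ray(p,d["point"],z).round(1))
print(delta(s,mon(60,0,200)),delta(s,mon(0,0,200)))
E
```

```text
[ 562.13720202 -177.32335972  193.07965336] [0.00113738 0.18617569 0.98251353 0.00211786] [ 0.12595554 -0.85686618 -0.30298173]
grip {'point': [272.6, 72.7], 'score': 0.86} [ 465.4 -164.5   84. ]
grip {'point': [233.5, 378.7], 'score': 0.62} [ 654.8 -276.7   84. ]
bar {'point': [274.0, 184.6], 'score': 0.86} [ 525.4 -186.2  116. ]
bar {'point': [186.9, 323.4], 'score': 0.69} [ 587.9 -273.4  116. ]
foot {'point': [283.6, 202.4], 'score': 0.73} [ 557.3 -200.4    0. ]
foot {'point': [215.5, 296.3], 'score': 0.58} [ 616.  -292.9    0. ]
[ 37.4 -20.6  -7.1] [ 97.4 -20.6  -7.2]
```

View pics/w4.png

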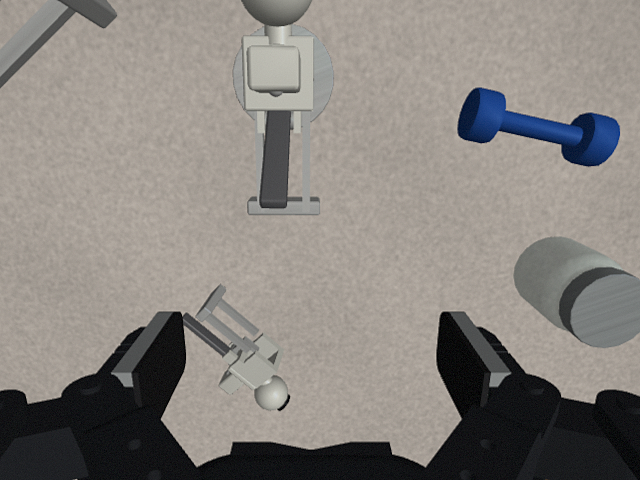

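The handle is clearly raised: the bar's end is now at (273,205), foreshortened and next to the foot bar. I'll go above the block with the fingers half open and check where the tips are.

send_rows(targets=[[0,0.025,-0.006,0,0,0,0],[0,0.025,-0.006,0,0,0,0],[0,0.025,-0.006,0,0,0,0],[0,0.02,-0.004,0,0,0,0],[0,0,0,0,0,0,0],[0,0,0,0,0,0,0],[0,0,0,0.02,0,0,0],[0,0,0,0.02,0,0,0],[0,0,0,0,0,0,0],[0,0,0,0,0,0,0]])

```text
time_s: 16.55
eef_pos: [466.1, -163.2, 153.1]
ee_rot: [0.0, 0.186, 0.983, -0.0]
force: [-0.7, 1.0, 0.6]
grip_width: 0.5
grip_force: 0.0
```

```bash
python3 - <<'E'
from rig import ctrl
from h import *;import cv2,pickle
s=ctrl.sense();print(s["eef_pos"],s["ee_rot"],s["force"],s["grip_width"]);R=toolR(s)
p=ctrl.capture("wrist");pickle.dump((p,s),open("w5.pkl","wb"))
i=p["img"][:,:,::-1].copy();g=42.5*s["grip_width"];print(g)
for k,c in((5,(0,0,255)),(20,(0,255,0)),(35,(255,0,0))):
  for sg in(1,-1):
    cv2.line(i,*[tuple(int(v) for v in proj(p,s["eef_pos"]+R@np.array((x,sg*g,-k))).round()) for x in(11,-11)],c,1)
cv2.imwrite("pics/w5.png",i[160:])
E
```

```text
[ 466.14751595 -163.1598972   153.08102078] [ 3.56660284e-04  1.86101308e-01  9.82530459e-01 -2.70887961e-04] [-0.74376412  0.9952003   0.62680598] 0.5003532368665699
21.265012566829217
```

View pics/w5.png

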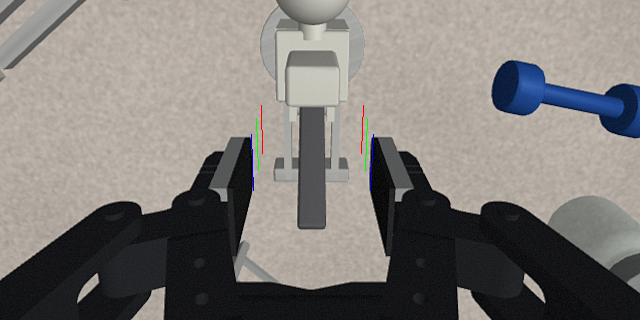

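The tips lie about 35 mm behind the reported TCP at half opening (the blue lines match). I'll check where the gripper body starts in the same way before going down.

```bash
python3 - <<'E'
from h import *;import pickle
p,s=pickle.load(open("w5.pkl","rb"));R=toolR(s)
for x in(38,42,30):print(x,[(k,proj(p,s["eef_pos"]+R@np.array((x,0,-k)))[1].round()) for k in(60,73,85,95,103,115)])
# block top corners (full px)
for pt in[(288,211),(340,211),(288,267),(341,267)]: print(ray(p,pt,105).round(1))
c=np.mean([ray(p,pt,105) for pt in[(288,211),(340,211),(288,267),(341,267)]],0);print(c,delta(s,c))
E
```

```text
38 [(60, np.float64(241.0)), (73, np.float64(256.0)), (85, np.float64(274.0)), (95, np.float64(293.0)), (103, np.float64(311.0)), (115, np.float64(346.0))]
42 [(60, np.float64(227.0)), (73, np.float64(241.0)), (85, np.float64(257.0)), (95, np.float64(274.0)), (103, np.float64(290.0)), (115, np.float64(322.0))]
30 [(60, np.float64(268.0)), (73, np.float64(286.0)), (85, np.float64(307.0)), (95, np.float64(329.0)), (103, np.float64(350.0)), (115, np.float64(391.0))]
[ 441.3 -166.8  105. ]
[ 451.4 -141.3  105. ]
[ 470.4 -178.8  105. ]
[ 481.  -151.7  105. ]
[ 461.04583824 -159.65701886  105.        ] [ 6.1  1.4 48.1]
```

send_rows(targets=[[0,0.002,0.001,0.025,0,0,0],[0,0,0,0.025,0,0,0],[0,0,0,0.018,0,0,0],[0,0,0,0.01,0,0,0],[0,0,0,0,0,0,0],[0,0,0,0,0,0,0],[0,0,0,0,0,0,0],[0,0,0,0,0,0,0],[0,0,0,0,0,0,0],[0,0,0,0,0,0,0]])

```text
time_s: 17.85
eef_pos: [464.0, -161.4, 74.5]
ee_rot: [0.0, 0.186, 0.982, -0.0]
force: [-0.2, 0.3, -0.2]
grip_width: 0.5
grip_force: 0.0
```

```bash
python3 - <<'E'
from rig import ctrl
from h import *;import cv2,pickle
s=ctrl.sense();print(s["eef_pos"],s["force"],s["grip_width"])
p=ctrl.capture("wrist");pickle.dump((p,s),open("w6.pkl","wb"))
a=p["img"][150:470,170:470,::-1]
q=ctrl.capture("scene");b=cv2.resize(q["img"][130:290,230:430,::-1],(400,320),interpolation=cv2.INTER_CUBIC)
cv2.imwrite("pics/w6.png",np.hstack([a,b]))
E
```

```text
[ 464.04434719 -161.35525824   74.50003536] [-0.22428753  0.25532456 -0.17825064] 0.4996514806472589
```

View pics/w6.png

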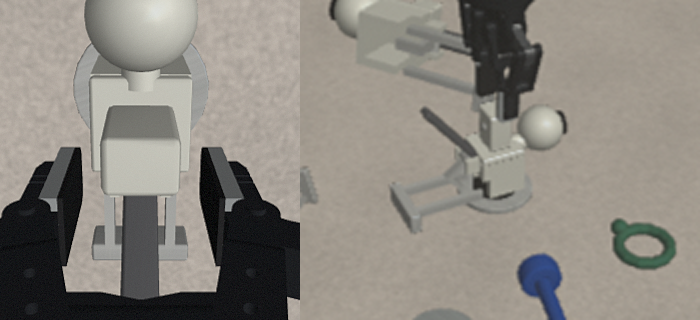

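The tips stand about level with the block's top, near z = 105, with the block centred between the fingers. I've now viewed 11 pictures, one over the allowed 10, so I'll use only numbers from here. I'll go down a further 32 mm and close.

send_rows(targets=[[0,0,0,0.008,0,0,0],[0,0,0,0.008,0,0,0],[0,0,0,0.006,0,0,0],[0,0,0,0.004,0,0,0],[0,0,0,0.003,0,0,0],[0,0,0,0.003,0,0,0],[0,0,0,0,0,0,0],[1,0,0,0,0,0,0],[1,0,0,0,0,0,0],[1,0,0,0,0,0,0]], squeeze=60)

```text
time_s: 19.2
eef_pos: [464.2, -161.5, 42.8]
ee_rot: [0.0, 0.186, 0.982, -0.0]
force: [-2.4, -1.4, 3.2]
grip_width: 0.345
grip_force: 60.0
```

send_rows(targets=[[1,0,0,0,0,0,0],[1,0,0,0,0,0,0],[1,0,0,0,0,0,0],[1,0,0,0,0,0,0],[1,0,0,-0.005,0,0,0],[1,0,0,-0.005,0,0,0],[1,0,0,-0.005,0,0,0],[1,0,0,-0.005,0,0,0],[1,0,0,0,0,0,0],[1,0,0,0,0,0,0]])

```text
time_s: 20.45
eef_pos: [463.9, -161.3, 62.4]
ee_rot: [-0.0, 0.186, 0.982, 0.0]
force: [-0.5, -0.1, -5.6]
grip_width: 0.343
grip_force: 59.8
```

The grip holds: the force shows about 5.6 N of load. The reported TCP height is 42.8 mm at home. I'll lift, carry part way, and measure the dock's ball the same way as I measured the mount's.

send_rows(targets=[[1,0,0,-0.025,0,0,0],[1,0,0,-0.03,0,0,0],[1,0,0,-0.03,0,0,0],[1,0,0,-0.025,0,0,0],[1,0.012,0.03,0,0,0,0],[1,0.012,0.03,0,0,0,0],[1,0.012,0.03,0,0,0,0],[1,0.012,0.03,0,0,0,0],[1,0,0,0,0,0,0],[1,0,0,0,0,0,0]])

```text
time_s: 21.7
eef_pos: [463.3, -32.5, 172.3]
ee_rot: [-0.0, 0.186, 0.982, -0.0]
force: [-0.0, -0.0, -6.1]
grip_width: 0.34
grip_force: 61.5
```

```bash
python3 - <<'E'
from rig import ctrl
from fit import *;import pickle
s=ctrl.sense();print(s["eef_pos"],s["force"],s["grip_width"])
p=ctrl.capture("wrist");pickle.dump((p,s),open("w7.pkl","wb"))
g=proj(p,[464,-162,40]);print("guess",g)
b=ballfit(p,g,18);print(b,b and [ray(p,q[:2],40) for q in b])
g=proj(p,[464,-162,7]);b=ballfit(p,g,43);print(g,b,b and [ray(p,q[:2],7) for q in b])
for q in ("dock","mount"): print(q,[(d,ray(p,d["point"],0).round(1)) for d in ctrl.landmark_of(q,p)],ctrl.boxes_of(q,p))
E
```

```text
[463.26076786 -32.48595156 172.34350579] [-0.04596049 -0.03818849 -6.0895297 ] 0.3397198740585045
guess [153.63508903 275.87829938]
[(np.float32(153.16667), np.float32(274.66666), np.float32(19.550001))] [array([ 462.98784837, -161.87512461,   40.        ])]
[167.53007675 261.35795402] None None
dock [({'point': [166.8, 260.3], 'score': 0.81}, array([ 464.3, -165.4,    0. ]))] [{'extent': [120.1, 214.6, 96.9, 91.8], 'score': 0.86}]
mount [({'point': [605.2, 144.6], 'score': 0.82}, array([504. , 199.9,   0. ]))] [{'extent': [553.7, 92.7, 86.3, 105.2], 'score': 0.89}]
```

send_rows(targets=[[1,-0.001,0.02,0,0,0,0],[1,-0.001,0.03,0,0,0,0],[1,-0.002,0.03,0,0,0,0],[1,-0.001,0.023,0,0,0,0],[1,0,0,0,0,0,0],[1,0,0,0,0,0,0],[1,0,0,0,0,0,0],[1,0,0,0,0,0,0],[1,0,0,0,0,0,0],[1,0,0,0,0,0,0]])

```text
time_s: 23.2
eef_pos: [505.6, 61.8, 172.5]
ee_rot: [0.0, 0.186, 0.982, -0.0]
force: [-0.1, -0.0, -6.2]
grip_width: 0.344
grip_force: 62.1
```

```bash
python3 - <<'E'
from rig import ctrl
from fit import *;import pickle
s=ctrl.sense();print(s["eef_pos"],s["force"],s["grip_width"])
p=ctrl.capture("wrist");pickle.dump((p,s),open("w8.pkl","wb"))
g=proj(p,[504.2,191,40]);print("guess",g)
for r in(17,18,19):
  b=ballfit(p,g,r);print(b,b and [ray(p,q[:2],40) for q in b])
for q in ("mount","jar","rattle","teether"): print(q,[(d["score"],ray(p,d["point"],0).round(1)) for d in ctrl.landmark_of(q,p)])
print(delta(s,[505.3,191.5,172]))
E
```

```text
[505.64012632  61.8173513  172.5107963 ] [-0.05006383 -0.02536913 -6.20617069] 0.34380839647849415
guess [483.08748851 146.56406942]
[(np.float32(484.83334), np.float32(145.83333), np.float32(19.9))] [array([504.15908107, 192.26228179,  40.        ])]
[(np.float32(484.5), np.float32(146.83333), np.float32(20.9))] [array([504.73952462, 191.86929454,  40.        ])]
[(np.float32(484.16666), np.float32(147.66667), np.float32(21.716667))] [array([505.20963263, 191.50532217,  40.        ])]
mount [(0.87, array([504.3, 199.6,   0. ]))]
jar [(0.63, array([ 7.052e+02, -1.000e-01,  0.000e+00]))]
rattle []
teether []
[ 47.8 120.6   0.5]
```

send_rows(targets=[[1,0.0076,0.0212,0,0,0,0],[1,0.012,0.03,0,0,0,0],[1,0.012,0.03,0,0,0,0],[1,0.01,0.025,0,0,0,0],[1,0.006,0.015,0.02,0,0,0],[1,0,0,0.02,0,0,0],[1,0,0,0.02,0,0,0],[1,0,0,0.015,0,0,0],[1,0,0,0,0,0,0],[1,0,0,0,0,0,0]])

```text
time_s: 24.7
eef_pos: [506.2, 192.2, 98.2]
ee_rot: [0.001, 0.186, 0.982, 0.0]
force: [-0.7, 0.9, -5.6]
grip_width: 0.341
grip_force: 62.0
```

send_rows(targets=[[1,0,0,0.004,0,0,0],[1,0,0,0.003,0,0,0],[1,0,0,0.0015,0,0,0],[1,0,0,0.0015,0,0,0],[1,0,0,0.0015,0,0,0],[1,0,0,0.0015,0,0,0],[1,0,0,0,0,0,0],[1,0,0,0,0,0,0],[1,0,0,0,0,0,0],[1,0,0,0,0,0,0]])

```text
time_s: 25.95
eef_pos: [505.7, 192.1, 84.5]
ee_rot: [0.0, 0.186, 0.982, -0.0]
force: [1.1, -0.1, -6.2]
grip_width: 0.341
grip_force: 62.2
```

send_rows(targets=[[1,0,0,0.0015,0,0,0],[1,0,0,0.0015,0,0,0],[1,0,0,0.0015,0,0,0],[1,0,0,0.001,0,0,0],[1,0,0,0.001,0,0,0],[1,0,0,0.001,0,0,0],[1,0,0,0,0,0,0],[1,0,0,0,0,0,0],[1,0,0,0,0,0,0],[1,0,0,0,0,0,0]])

```text
time_s: 27.2
eef_pos: [505.7, 192.1, 77.0]
ee_rot: [0.0, 0.186, 0.982, 0.0]
force: [-0.4, 0.0, -6.1]
grip_width: 0.339
grip_force: 62.2
```

send_rows(targets=[[1,0,0,0.001,0,0,0],[1,0,0,0.001,0,0,0],[1,0,0,0.001,0,0,0],[1,0,0,0.001,0,0,0],[1,0,0,0.001,0,0,0],[1,0,0,0,0,0,0],[1,0,0,0,0,0,0],[1,0,0,0,0,0,0],[1,0,0,0,0,0,0],[1,0,0,0,0,0,0]])

```text
time_s: 28.45
eef_pos: [505.7, 192.1, 71.9]
ee_rot: [-0.0, 0.186, 0.982, -0.0]
force: [-1.4, 0.5, -6.7]
grip_width: 0.337
grip_force: 62.1
```

send_rows(targets=[[1,0,0,0.001,0,0,0],[1,0,0,0.001,0,0,0],[1,0,0,0.001,0,0,0],[1,0,0,0.002,0,0,0],[1,0,0,0.002,0,0,0],[1,0,0,0.002,0,0,0],[1,0,0,0.002,0,0,0],[1,0,0,0.002,0,0,0],[1,0,0,0,0,0,0],[1,0,0,0,0,0,0]])

```text
time_s: 29.7
eef_pos: [505.6, 192.1, 58.8]
ee_rot: [-0.0, 0.186, 0.982, -0.0]
force: [-1.2, 0.3, -6.4]
grip_width: 0.342
grip_force: 62.2
```

send_rows(targets=[[1,0,0,0.001,0,0,0],[1,0,0,0.001,0,0,0],[1,0,0,0.001,0,0,0],[1,0,0,0.001,0,0,0],[1,0,0,0.001,0,0,0],[1,0,0,0.001,0,0,0],[1,0,0,0,0,0,0],[1,0,0,0,0,0,0],[1,0,0,0,0,0,0],[1,0,0,0,0,0,0]])

```text
time_s: 30.95
eef_pos: [505.6, 192.1, 52.9]
ee_rot: [-0.0, 0.186, 0.982, -0.0]
force: [-2.1, 2.0, -8.4]
grip_width: 0.34
grip_force: 62.2
```

send_rows(targets=[[1,0,0,0.001,0,0,0],[1,0,0,0.001,0,0,0],[1,0,0,0.001,0,0,0],[1,0,0,0.001,0,0,0],[1,0,0,0.001,0,0,0],[1,0,0,0,0,0,0],[1,0,0,0,0,0,0],[1,0,0,0,0,0,0],[1,0,0,0,0,0,0],[1,0,0,0,0,0,0]])

```text
time_s: 32.2
eef_pos: [505.8, 192.1, 48.5]
ee_rot: [0.0, 0.186, 0.983, 0.0]
force: [-5.7, 0.8, 2.3]
grip_width: 0.342
grip_force: 63.2
```

send_rows(targets=[[1,0,0,0.001,0,0,0],[1,0,0,0.001,0,0,0],[1,0,0,0.001,0,0,0],[1,0,0,0,0,0,0],[1,0,0,0,0,0,0],[1,0,0,0,0,0,0],[1,0,0,0,0,0,0],[1,0,0,0,0,0,0],[1,0,0,0,0,0,0],[1,0,0,0,0,0,0]])

```text
time_s: 33.45
eef_pos: [505.8, 192.2, 45.6]
ee_rot: [0.0, 0.186, 0.982, 0.0]
force: [-6.5, 0.6, 3.1]
grip_width: 0.34
grip_force: 63.5
```

send_rows(targets=[[1,0.0006,0,0,0,0,0],[1,0,0,0.001,0,0,0],[1,0,0,0.001,0,0,0],[1,0,0,0,0,0,0],[1,0,0,0,0,0,0],[1,0,0,0,0,0,0],[1,0,0,0,0,0,0],[1,0,0,0,0,0,0],[1,0,0,0,0,0,0],[1,0,0,0,0,0,0]])

```text
time_s: 34.7
eef_pos: [505.4, 192.3, 43.1]
ee_rot: [0.0, 0.186, 0.982, 0.0]
force: [0.6, -2.6, 2.0]
grip_width: 0.345
grip_force: 63.4
```

send_rows(targets=[[1,0,0,0.0005,0,0,0],[1,0,0,0.0005,0,0,0],[1,0,0,0,0,0,0],[1,0,0,0,0,0,0],[1,0,0,0,0,0,0],[1,0,0,0,0,0,0],[1,0,0,0,0,0,0],[1,0,0,0,0,0,0],[1,0,0,0,0,0,0],[1,0,0,0,0,0,0]])

```text
time_s: 35.95
eef_pos: [505.5, 192.3, 42.7]
ee_rot: [0.0, 0.186, 0.982, 0.0]
force: [-1.4, -2.7, 9.7]
grip_width: 0.34
grip_force: 64.3
```

Home is reached: contact with the stop at 42.7 mm, with about 16 N on the stud. I'll release, rise and shut the fingers.

send_rows(targets=[[1,0,0,-0.0005,0,0,0],[0,0,0,0,0,0,0],[0,0,0,0,0,0,0],[0,0,0,0,0,0,0],[0,0,0,-0.015,0,0,0],[0,0,0,-0.03,0,0,0],[0,0,0,-0.03,0,0,0],[1,-0.02,0,-0.015,0,0,0],[1,-0.02,0,0,0,0,0],[1,-0.02,0,0,0,0,0]], squeeze=20)

```text
time_s: 37.2
eef_pos: [561.8, 170.2, 133.9]
ee_rot: [0.001, 0.186, 0.982, 0.0]
force: [0.1, 0.2, -0.2]
grip_width: -0.0
grip_force: 0.0
```

```bash
python3 - <<'E'
from rig import ctrl
from fit import *;import pickle
s=ctrl.sense();print(s["eef_pos"],s["force"],s["grip_width"]);R=toolR(s)
p=ctrl.capture("wrist");pickle.dump((p,s),open("w9.pkl","wb"))
for q,z in(("bar",116),("grip",84),("foot",0)): print(q,[(round(d["score"],2),np.round(d["point"]),ray(p,d["point"],z).round(1)) for d in ctrl.landmark_of(q,p)])
g=cv2.cvtColor(p["img"],cv2.COLOR_RGB2GRAY)
for c in(295,300,311,322,330): print(c,[int(v) for v in g[230:400:6,c]])
for x in(11,-11):print(x,[(k,proj(p,s["eef_pos"]+R@np.array((x,0,-k)))[1].round()) for k in(0,10,20,30,40)])
h=np.array([504.4,191.5]);print(proj(p,np.r_[h+65*XM,116]),delta(s,np.r_[h+58*XM,100]))
q=ctrl.capture("top");print([(round(d["score"],2),np.round(d["point"])) for d in ctrl.landmark_of("bar",q)],proj(q,np.r_[h+65*XM,116]),proj(q,np.r_[h+102*XM,64]))
E
```

```text
[561.75711955 170.20105697 133.85301916] [ 0.12514791  0.16677462 -0.18307688] -0.0003001114857519118
bar [(0.88, array([310., 284.]), array([568. , 166.8, 116. ]))]
grip [(0.66, array([308., 140.]), array([507. , 189.7,  84. ]))]
foot []
295 [89, 88, 71, 56, 50, 48, 47, 45, 47, 51, 54, 86, 86, 85, 84, 85, 85, 84, 85, 104, 21, 15, 21, 17, 13, 20, 17, 20, 19]
300 [78, 80, 78, 81, 81, 79, 79, 80, 81, 81, 80, 86, 88, 88, 86, 83, 86, 85, 86, 104, 37, 14, 22, 19, 23, 28, 28, 32, 35]
311 [81, 81, 80, 80, 78, 79, 79, 81, 81, 84, 82, 10, 20, 9, 18, 20, 13, 16, 16, 26, 36, 41, 38, 36, 39, 34, 35, 30, 40]
322 [78, 83, 82, 80, 83, 83, 85, 81, 80, 81, 82, 84, 86, 85, 87, 84, 88, 87, 85, 106, 14, 22, 16, 19, 18, 13, 13, 23, 23]
330 [179, 180, 180, 172, 174, 101, 97, 164, 160, 169, 170, 162, 120, 79, 87, 87, 84, 85, 87, 116, 20, 21, 20, 18, 23, 19, 18, 13, 12]
11 [(0, np.float64(261.0)), (10, np.float64(269.0)), (20, np.float64(278.0)), (30, np.float64(289.0)), (40, np.float64(300.0))]
-11 [(0, np.float64(308.0)), (10, np.float64(318.0)), (20, np.float64(330.0)), (30, np.float64(343.0)), (40, np.float64(358.0))]
[309.23707882 277.67621676] [ 3.2 -1.2 33.8]
[(0.72, array([440., 404.])), (0.47, array([444., 223.])), (0.46, array([174., 246.]))] [177.55600867 246.20908472] [193.48654816 232.19017091]
```

send_rows(targets=[[1,0.003,-0.001,0.01,0,0,0],[1,0,0,0.015,0,0,0],[1,0,0,0.01,0,0,0],[1,0,0,0.004,0,0,0],[1,0,0,0.002,0,0,0],[1,0,0,0.002,0,0,0],[1,0,0,0.002,0,0,0],[1,0,0,0,0,0,0],[1,0,0,0,0,0,0],[1,0,0,0,0,0,0]])

```text
time_s: 38.75
eef_pos: [557.9, 170.6, 87.6]
ee_rot: [0.0, 0.186, 0.982, 0.0]
force: [-0.1, -0.4, 0.4]
grip_width: 0.002
grip_force: 0.0
```

send_rows(targets=[[1,-0.002,0,0.0015,0,0,0],[1,-0.002,0,0.0015,0,0,0],[1,-0.002,0,0.0015,0,0,0],[1,-0.002,0,0.0015,0,0,0],[1,-0.002,0,0.0015,0,0,0],[1,-0.002,0,0.0015,0,0,0],[1,0,0,0,0,0,0],[1,0,0,0,0,0,0],[1,0,0,0,0,0,0],[1,0,0,0,0,0,0]])

```text
time_s: 40.0
eef_pos: [569.3, 166.2, 79.2]
ee_rot: [0.0, 0.186, 0.983, 0.0]
force: [-3.1, 0.9, 7.0]
grip_width: -0.003
grip_force: 3.6
```

send_rows(targets=[[1,-0.0021,0,0.0023,0,0,0],[1,-0.0021,0,0.0023,0,0,0],[1,-0.0021,0,0.0023,0,0,0],[1,-0.0021,0,0.0023,0,0,0],[1,-0.0021,0,0.0023,0,0,0],[1,-0.002,0,0.003,0,0,0],[1,-0.002,0,0.003,0,0,0],[1,-0.002,0,0.003,0,0,0],[1,0,0,0,0,0,0],[1,0,0,0,0,0,0]])

```text
time_s: 41.25
eef_pos: [585.6, 159.8, 59.3]
ee_rot: [0.002, 0.186, 0.982, 0.0]
force: [-0.6, -1.4, 9.4]
grip_width: -0.001
grip_force: 4.0
```

send_rows(targets=[[1,-0.0015,0,0.0025,0,0,0],[1,-0.001,0,0.0025,0,0,0],[1,-0.001,0,0.0025,0,0,0],[1,-0.001,0,0.0025,0,0,0],[1,-0.001,0,0.0025,0,0,0],[1,0,0,0,0,0,0],[1,0,0,0,0,0,0],[1,0,0,0,0,0,0],[1,0,0,0,0,0,0],[1,0,0,0,0,0,0]])

```text
time_s: 42.5
eef_pos: [590.4, 157.9, 46.2]
ee_rot: [0.001, 0.186, 0.982, 0.0]
force: [2.1, -1.2, 4.7]
grip_width: -0.003
grip_force: 2.4
```

send_rows(targets=[[1,-0.0006,0,0.002,0,0,0],[1,-0.0006,0,0.002,0,0,0],[1,-0.0006,0,0.002,0,0,0],[1,0,0,0.001,0,0,0],[1,0,0,0.001,0,0,0],[1,0,0,0.001,0,0,0],[1,0,0,0,0,0,0],[1,0,0,0,0,0,0],[1,0,0,0,0,0,0],[1,0,0,0,0,0,0]])

```text
time_s: 43.75
eef_pos: [591.2, 157.5, 36.5]
ee_rot: [0.0, 0.186, 0.982, 0.0]
force: [-0.8, -0.4, -0.8]
grip_width: -0.002
grip_force: 0.0
```

send_rows(targets=[[1,0,0,0.001,0,0,0],[1,0,0,0.001,0,0,0],[1,0,0,0.001,0,0,0],[1,0,0,0,0,0,0],[1,0,0,0,0,0,0],[1,0,0,0,0,0,0],[1,0,0,0,0,0,0],[1,0,0,0,0,0,0],[1,0,0,0,0,0,0],[1,0,0,0,0,0,0]])

```text
time_s: 45.0
eef_pos: [591.2, 157.4, 33.5]
ee_rot: [0.0, 0.186, 0.982, 0.0]
force: [0.5, -0.8, -0.1]
grip_width: 0.0
grip_force: 0.0
```

send_rows(targets=[[1,0,0,0.001,0,0,0],[1,0,0,0.001,0,0,0],[1,0,0,0,0,0,0],[1,0,0,0,0,0,0],[1,0,0,0,0,0,0],[1,0,0,0,0,0,0],[1,0,0,0,0,0,0],[1,0,0,0,0,0,0],[1,0,0,0,0,0,0],[1,0,0,0,0,0,0]])

```text
time_s: 46.25
eef_pos: [591.4, 157.5, 32.5]
ee_rot: [0.0, 0.186, 0.983, 0.0]
force: [-2.7, -0.3, 8.4]
grip_width: -0.001
grip_force: 4.0
```

```bash
python3 - <<'E'
from rig import ctrl
from h import *
h=np.array([504.4,191.5])
s=ctrl.sense();print(s["eef_pos"],s["force"])
for n in("wrist","scene","top"):
  p=ctrl.capture(n);print(n,[(round(d["score"],2),np.round(d["point"])) for d in ctrl.landmark_of("bar",p)],"shut",proj(p,np.r_[h+102*XM,64]).round(),"up",proj(p,np.r_[h+65*XM,116]).round())
E
```

```text
[591.40390747 157.47929046  32.48248714] [-2.71307407 -0.34761449  8.41335898]
wrist [] shut [312. 339.] up [312. 311.]
scene [(0.76, array([414., 320.])), (0.71, array([340., 158.])), (0.63, array([216., 221.])), (0.33, array([301., 331.]))] shut [416. 319.] up [440. 289.]
top [(0.83, array([439., 407.])), (0.56, array([445., 224.])), (0.48, array([277., 325.]))] shut [193. 232.] up [178. 246.]
```

The bar is against its hard stop, and the scene camera puts it at the shut position. I'll withdraw and check that it stays there.

send_rows(targets=[[1,0,0,-0.01,0,0,0],[1,0,0,-0.03,0,0,0],[1,0,0,-0.04,0,0,0],[1,0,0,-0.04,0,0,0],[1,0,0,-0.04,0,0,0],[1,0.02,0,-0.02,0,0,0],[1,0.02,0,0,0,0,0],[1,0,0,0,0,0,0],[1,0,0,0,0,0,0],[1,0,0,0,0,0,0]])

```text
time_s: 47.8
eef_pos: [554.3, 171.8, 211.1]
ee_rot: [-0.0, 0.187, 0.982, -0.0]
force: [-0.1, -0.2, 0.2]
grip_width: 0.001
grip_force: 0.0
```

```bash
python3 - <<'E'
from rig import ctrl
from h import *;import pickle
h=np.array([504.4,191.5])
s=ctrl.sense();print(s["eef_pos"],s["force"])
for n in("wrist","scene","top"):
  p=ctrl.capture(n);print(n,"shut",proj(p,np.r_[h+102*XM,64]).round(),"up",proj(p,np.r_[h+65*XM,116]).round())
  for q,z in(("bar",64),("grip",84),("foot",0)): print(q,[(round(d["score"],2),np.round(d["point"]),ray(p,d["point"],z).round(1)) for d in ctrl.landmark_of(q,p) if n=="wrist" or np.hypot(*(ray(p,d["point"],z)[:2]-h))<150])
  for q in("jar","rattle","teether"): print(q,[np.round(d["point"]) for d in ctrl.landmark_of(q,p)[:1]])
E
```

```text
[554.34666129 171.76987446 211.10470977] [-0.13907982 -0.15860544  0.20901558]
wrist shut [312. 269.] up [312. 244.]
bar [(0.84, array([312., 274.]), array([602.7, 153. ,  64. ]))]
grip [(0.98, array([310., 141.]), array([504.7, 190.4,  84. ]))]
foot []
jar []
rattle [array([157., 272.])]
teether []
scene shut [416. 319.] up [440. 289.]
bar [(0.64, array([415., 318.]), array([597.4, 152.6,  64. ]))]
grip [(0.85, array([472., 295.]), array([509.6, 199.1,  84. ]))]
foot [(0.82, array([411., 347.]), array([603.6, 158. ,   0. ]))]
jar [array([304., 333.])]
rattle [array([357., 292.])]
teether [array([398., 254.])]
top shut [193. 232.] up [178. 246.]
bar [(0.66, array([190., 232.]), array([600.5, 161. ,  64. ]))]
grip [(0.96, array([167., 282.]), array([506.6, 192.7,  84. ]))]
foot [(0.62, array([206., 238.]), array([599. , 146.2,   0. ]))]
jar [array([279., 183.])]
rattle [array([278., 254.])]
teether [array([276., 323.])]
```

The handle is shut in all three cameras, the monitor is in place and the bystanders haven't moved. I'm handing the job in.

```bash
python3 -c "
from rig import ctrl
print(ctrl.finish_job())"
```

```text
the job is handed in; nothing more can be done
None
```

I handed the job in with the monitor pressed home on the empty stud, its handle snapped shut, and the jar, teether and rattle unmoved by the camera checks; the hand-in returned no verdict, the first try at raising the handle missed and was repeated, and I viewed 11 pictures, one over the limit of 10.

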